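Find the master spline and press the sampler cogwheel home

ROBOT

A 6-joint arm with a two-finger parallel gripper is mounted at the origin on the work surface. World frame = base frame: x ahead of the robot, y to its left, z up, the work surface at z = 0. Lengths are in mm, angles in rad, forces in N, time in s.
With the tool pointing down it reaches from about 275 to 1000 mm from the base axis. Payload 8.4 kg.
Tool frame: the origin (TCP) lies midway between the tips of the shut fingers; the grasp point (between the pads) lies 19 mm behind it; z points along the fingers, x is the direction in which the jaws open and shut, and the axes are right-handed (so a half turn about z gives the same grasp; the last joint's range is limited). The gripper opens to 85 mm and grips with 20 to 120 N. Pads are 22 mm wide; open, the fingers measure 114 mm over their backs; the gripper's body (76 mm by 85 mm) begins 54 mm behind the grasp point. The pads swing forward as they close: fully open they stand 13 mm farther back than shut.
Start: joints at [-0.002, 0.353, 1.633, -0, 1.155, -0.002], TCP at [625.002, -0, 231.281] pointing down, gripper open.
Joint ranges: [-2.63, 2.63], [-0.92, 2.1], [0.06, 2.66], [-1.3, 4.44], [0, 2.69], [-3.02, 3.02]. Speed limits (rad/s): [2.22, 2.22, 2.79, 3.14, 3.14, 3.14].

INTERFACE

Orientations are given as [roll, pitch, yaw] about the fixed x, y, z axes, in that order (R = Rz(yaw) Ry(pitch) Rx(roll)).
In Python, from rig import sense, grab_frame, camera_model, job gives the robot as it stands.
- The arm moves only by the tool arm_command, never from a script. Its argument "plan" is a list of rows, each an object with "translation": the shift along the tool's x, y, z in cm, a list of three; "twist": the turn about the tool's z in rad; "gripper": the opening, from 0 (shut) to 1 (fully open). A call has exactly 5 rows; each row is the pose to reach, as a shift and turn from the pose measured when the call began, along the tool's axes at that moment; what a row does not reach only later rows make up. A row lasts 1/12 s, in which the tool goes at most 41.7 mm and 7.16 degrees, less where a joint would pass 70% of its speed; a pose out of reach is approached as far as the arm can. A call with a gripper value outside its range is refused whole. The fingers move at their own pace and stop on an object; "squeeze" is the grip in N (left out, the last holds). Time passes only in rows, so rows that repeat a pose let the fingers close, or fill a call up. It gives the time, the measured TCP pose, the force and the opening at its end, in the units of the state.
- sense(): the state, without advancing time (a new reading comes with each control period).
- grab_frame(name): name is "scene" or "side" or "wrist"; returns the picture (384x512x3 uint8, blue, green, red); there is no depth.
- camera_model(name): a dict with "fx", "fy", "cx", "cy" (pixels), "dist_coeffs" ([k1, k2, p1, p2, k3] as OpenCV has them; the pictures are not rectified), "pose" (4x4, takes a point from camera to world coordinates). Camera axes: x right, y down, z forward; pixel columns grow to the right and rows downward; lengths in mm; the calibration is good to about 2 mm. A picture is of the moment at which its call begins: read the wrist's pose just before it. camera_model takes no time and is no camera call; for the wrist camera it gives the pose at the moment of the call.
- job.sign_off(): hands the job in, once; it reports no verdict.
The state is a dict: "clock": time; "qpos": joint angles; "qvel": joint speeds; "joint_efforts": joint torques, N m; "eef_pos": TCP position; "tcp_rot": TCP orientation; "contact_force": force on the tool from outside, world axes, zero at the start; "wrist_torque": the same for the moment, N m; "opening": opening from 0.0 (shut) to 1.0 (fully open).
Only numpy, scipy, OpenCV 4.12 (cv2) and the standard library are available. Lean on these libraries where they do the work, as an engineer would, in place of code of your own. Each camera call takes 0.05 s, during which the arm holds its last target.

TASK

The blue sampler cogwheel is sitting on top of its keyed drive hub with its splines out of line. Turn it until its master spline finds the hub's master key (red peg in line with the red pointer) and it drops, then press it down fully home and let go, without disturbing the tube rack, bottle or screwdriver.

Things in the scene. Friction and masses are not known exactly. Their poses are not given: they have to be found in the camera images.
- wheel: Loose blue cogwheel, 176 mm across its teeth, 0.25 kg, level. Origin: centre of its underside; z up, x towards its red peg and wide master slot (splined bore, open below only). Toothed rim 4 to 18 mm above the origin, radius 70 to 88 mm; three spokes 18 mm wide, up to 16 mm; boss 70 mm in diameter, closed flat top at 46 mm. It turns freely either way on the hub until it drops.
- hub: Fixed hub on the housing: aluminium disc, 212 mm in diameter, 6 mm thick, with a keyed steel core. Origin: centre of the disc's underside; z up, x towards the red master key and pointer. Wheel origin above this origin: 36 mm at the start (resting on the key tops), about 24 mm once dropped on to the collar, 14 mm fully home on the shoulder.
- collar (a joint): Stiff black sliding collar round the foot of the hub, 86 mm in diameter: 0 = up, 0.010 m = fully down. The dropped wheel rests on it; pressing the wheel down with about 8 to 12 N pushes it slowly down 10 mm, and it stays there (no spring).
- cap (a point): Centre of the flat top of the wheel's boss, 46 mm above the wheel's origin; a red stripe runs from it towards the red peg. Press here.
- peg_red (a point): Top centre of the wheel's red upright peg: round, 14 mm in diameter, 66 mm from the wheel's axis, 38 mm tall, top 54 mm above the wheel's origin. Under 2 N sideways on a peg turns the wheel. Only with this peg in line with the pointer, within about 4 degrees, do the splines match: the wheel then drops 12 mm by itself and the keys stop it turning.
- peg_left (a point): Top centre of the wheel's white peg 120 degrees anticlockwise (from above) from the red one; same size, radius and height.
- peg_right (a point): Top centre of the wheel's white peg 120 degrees clockwise (from above) from the red one; same size, radius and height.
- pointer (a point): Top of the small red pointer block (15 x 12 mm, 6 mm high) on the hub's disc, 97.5 mm from the hub's axis, just outside the wheel's teeth, in line with the hub's master key.
- housing: Fixed cream drive unit housing, 240 x 240 x 30 mm, under the hub. Origin: centre of its underside on the bench.
- tube_rack: Bystander: beige rack of capped tubes, 60 x 200 mm, 78 mm high, standing loose on the bench. Origin: centre of its underside.
- reagent_bottle: Bystander: white bottle with blue cap, 68 mm in diameter, 150 mm high, standing loose. Origin: centre of its underside.
- screwdriver: Bystander: screwdriver 190 mm long lying loose on the bench.

How it is judged (in metres and radians):
On the way:
1. the wheel has found the master spline and dropped at least 10 mm over the hub's keys (z of wheel in the frame of hub below 0.026 m and horizontal distance between wheel and hub below 0.004 m and horizontal distance between peg_red and pointer below 0.036 m), for 0.1 s.
At the end, for the whole second after the job is handed in: The wheel is fully home and at rest: its underside is within 2 mm of its 14 mm home height above the hub's underside, centred within 4 mm, level within 3 degrees, its red peg in line with the red pointer (within 36 mm of it), the collar pushed down at least 8 mm (z of wheel in the frame of hub between 0.011 and 0.016 m and horizontal distance between wheel and hub below 0.004 m and horizontal distance between peg_red and pointer below 0.036 m and angle between wheel's own z axis and vertical below 0.05 rad and value of joint collar above 0.008 m and linear speed of wheel below 0.02 m/s); the robot touches nothing.
It fails at once if the tube rack is moved more than 25 mm or tipped (distance of tube_rack from where it was at the start of the episode above 0.025 m or angle between tube_rack's own z axis and vertical above 0.3 rad).
It fails at once if the bottle is moved more than 25 mm or tipped (distance of reagent_bottle from where it was at the start of the episode above 0.025 m or angle between reagent_bottle's own z axis and vertical above 0.3 rad).
It fails at once if the screwdriver is moved more than 25 mm (distance of screwdriver from where it was at the start of the episode above 0.025 m).
It also fails if it takes over 56 s, if anything falls off the work surface, if the arm or the gripper's body presses on something with over 40 N, if the wrist force passes 120 N, or if a joint passes its speed limit or range.

## Working session

There is one attempt and no reset: what is moved stays moved. The work goes in short steps, Python scripts to look and compute and a tool call to move; the robot and the scene stay as the last step left them, time stands still between calls to the robot, and variables do not carry over. Pictures are saved under pics/ and viewed, and the job is handed in when it is done.

Besides the shell and the picture viewer there is one more tool, called after "Call:" by a JSON object that holds its "api" and its "payload", one argument or row to a line. arm_command: Moves the arm, as the interface text tells. Its arguments: {"type":"object","properties":{"plan":{"type":"array","items":{"type":"object","properties":{"translation":{"type":"array","items":{"type":"number"}},"twist":{"type":"number"},"gripper":{"type":"number"}}}},"squeeze":{"type":"number"}},"required":["plan"]}

```bash
mkdir -p pics; ls
python3 - <<'E'
from rig import sense, grab_frame, camera_model
import cv2
s=sense();print(s)
for n in("scene","side","wrist"):
    cm=camera_model(n);print(n,cm)
    cv2.imwrite(f"pics/a_{n}.png",grab_frame(n))
E
```

```text
pics
{'clock': 0.0, 'qpos': array([-2.40638375e-03,  3.53624534e-01,  1.63414855e+00,  1.01011195e-06,
        1.15522090e+00, -2.37330313e-03]), 'qvel': array([-7.41523714e-04, -1.08451168e-04,  3.33337467e-04, -5.84139618e-05,
       -1.18259979e-03,  2.92894560e-04]), 'joint_efforts': array([-2.03471049e-03, -6.05236173e+01, -3.42063046e+01, -2.62302356e-04,
        9.48130677e-03,  3.61521288e-06]), 'eef_pos': array([ 6.24509547e+02, -2.49148221e-03,  2.30570270e+02]), 'tcp_rot': array([-3.14158840e+00,  1.40133285e-03, -3.34860890e-05]), 'contact_force': array([ 0.19645952, -0.08589581, -0.36210811]), 'wrist_torque': array([0.04543331, 0.00756444, 0.03309801]), 'opening': 1.0020325325282635}
scene {'fx': 426.28809379141626, 'fy': 426.28809379141626, 'cx': 260.7764595691764, 'cy': 187.1682139045868, 'dist_coeffs': array([-0.13652026,  0.        ,  0.        ,  0.        ,  0.        ]), 'pose': array([[ 1.97104091e-01,  5.16238978e-01, -8.33455035e-01,
         1.63559781e+03],
       [ 9.80332311e-01, -9.51758114e-02,  1.72887606e-01,
        -2.09134321e+02],
       [ 9.9265620
[... 540 characters left out ...]
00e-02, -6.37880946e-01, -7.70042624e-01,
         9.88293906e+02],
       [ 0.00000000e+00,  0.00000000e+00,  0.00000000e+00,
         1.00000000e+00]])}
wrist {'fx': 318.24017649567946, 'fy': 318.24017649567946, 'cx': 247.63190869151, 'cy': 194.3992680096866, 'dist_coeffs': array([-0.00386637,  0.        ,  0.        ,  0.        ,  0.        ]), 'pose': array([[ 9.99998100e-01,  9.33341859e-04, -1.71165601e-03,
         6.25098502e+02],
       [ 4.03026708e-04, -9.57959769e-01, -2.86902279e-01,
         7.30777992e+01],
       [-1.90747550e-03,  2.86901044e-01, -9.57958325e-01,
         3.72199061e+02],
       [ 0.00000000e+00,  0.00000000e+00,  0.00000000e+00,
         1.00000000e+00]])}
```

View pics/a_scene.png

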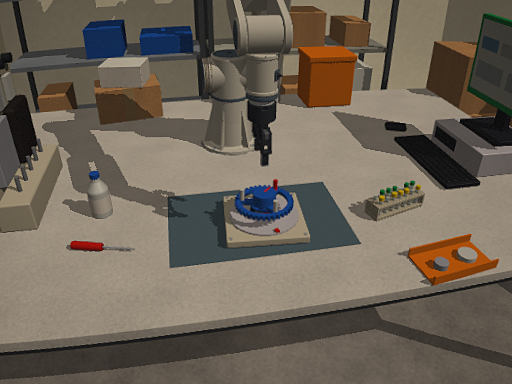

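View pics/a_side.png

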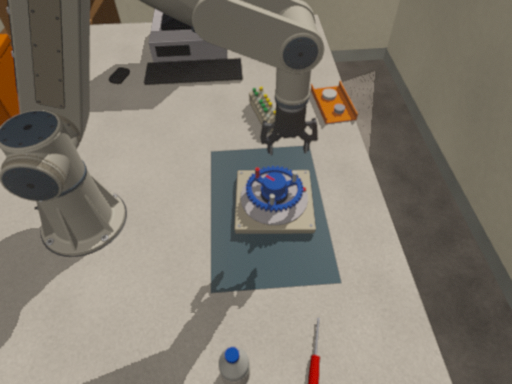

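View pics/a_wrist.png

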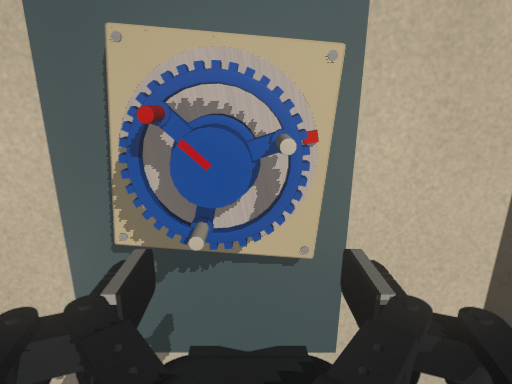

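```bash
cat > h.py <<'E'
import cv2, numpy as np
from rig import sense, grab_frame, camera_model
def ray(cm,uv,z):
    K=np.array([[cm['fx'],0,cm['cx']],[0,cm['fy'],cm['cy']],[0,0,1]])
    p=cv2.undistortPoints(np.array([[uv]],float),K,cm['dist_coeffs'])[0,0]
    T=cm['pose'];d=T[:3,:3]@[p[0],p[1],1];o=T[:3,3]
    return o+d*(z-o[2])/d[2]
def proj(cm,P):
    K=np.array([[cm['fx'],0,cm['cx']],[0,cm['fy'],cm['cy']],[0,0,1]])
    T=np.linalg.inv(cm['pose'])
    return cv2.projectPoints(np.array([P],float),cv2.Rodrigues(T[:3,:3])[0],T[:3,3],K,cm['dist_coeffs'])[0][0,0]
def red(im):
    h=cv2.cvtColor(im,cv2.COLOR_BGR2HSV)
    m=(((h[...,0]<8)|(h[...,0]>172))&(h[...,1]>150)&(h[...,2]>80)).astype('uint8')
    n,l,st,c=cv2.connectedComponentsWithStats(m)
    return [(c[i].round(1),st[i].tolist()) for i in range(1,n) if st[i][4]>25],m
E
python3 - <<'E'
from h import *
im=cv2.imread('pics/a_wrist.png');cm=camera_model('wrist')
for r in red(im)[0]:print(r)
x=im[80:280,80:350];cv2.imwrite('pics/a_z.png',cv2.resize(x,None,fx=2.9,fy=2.9,interpolation=cv2.INTER_CUBIC))
for n,uv,z in [('pegred',(146,115),120),('pegR',(288,147),120),('pegL',(196,243),120),('stripeA',(209,168),112),('stripeB',(180,141),112),('ptr',(311,137),42),('cap',(211,167),112)]:
    print(n,ray(cm,uv,z).round(1))
E
```

```text
(array([149.4, 113.3]), [137, 106, 28, 18, 378])
(array([311.3, 137. ]), [304, 130, 15, 14, 144])
(array([193.5, 154.3]), [177, 139, 34, 31, 308])
pegred [546.4  61.3 120. ]
pegR [656.7  36.7 120. ]
pegL [580.  -46.5 120. ]
stripeA [592.5  18.1 112. ]
stripeB [569.7  40.4 112. ]
ptr [689.7  35.8  42. ]
cap [594.2  18.9 112. ]
```

View pics/a_z.png

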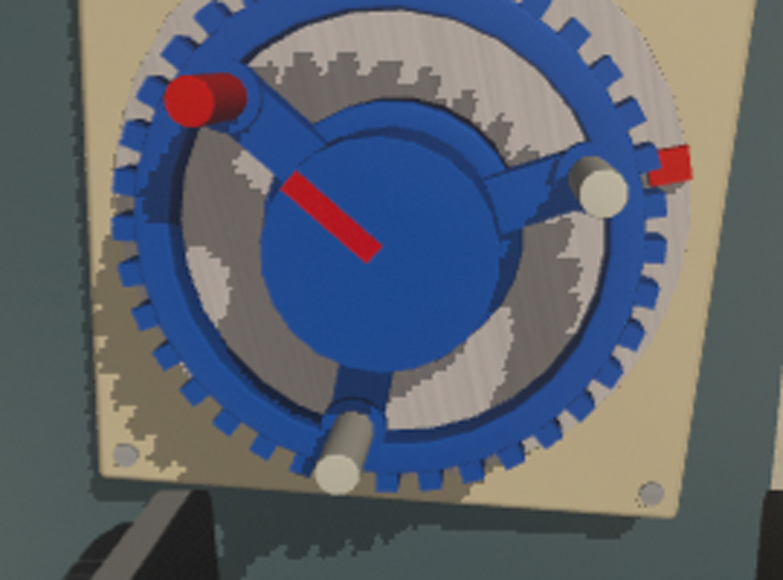

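Call:
{"api": "arm_command", "payload": {
  "plan": [
    {"translation": [-1.0, -0.6, 0.5], "twist": -0.12, "gripper": 1},
    {"translation": [-2.0, -1.2, 1.0], "twist": -0.24, "gripper": 1},
    {"translation": [-3.0, -1.72, 2.0], "twist": -0.36, "gripper": 1},
    {"translation": [-3.0, -1.72, 3.0], "twist": -0.48, "gripper": 1},
    {"translation": [-3.0, -1.72, 4.0], "twist": -0.6, "gripper": 1}
  ]
}}

```text
clock: 0.57
eef_pos: [593.9, 17.5, 190.3]
tcp_rot: [-3.141, 0.001, 0.606]
contact_force: [0.5, -1.2, 0.1]
opening: 0.998
```

Run:
```python
from h import *
s=sense();print(s['eef_pos'],s['tcp_rot'],s['qpos'],s['contact_force'],s['clock'])
cm=camera_model('wrist');im=grab_frame('wrist')
for r in red(im)[0]:print(r)
cv2.imwrite('pics/b.png',cv2.resize(im,(768,576)))
```

```text
[593.92312652  17.52521273 190.30718371] [-3.14075493e+00  1.15550562e-03  6.06431145e-01] [ 2.69351685e-02  3.48079070e-01  1.73934244e+00  7.83680945e-05
  1.05559673e+00 -5.79534153e-01] [ 0.49390713 -1.18768852  0.06090248] 0.5667
(array([225. , 112.7]), [215, 103, 22, 21, 370])
(array([241. , 179.9]), [232, 159, 19, 43, 400])
```

View pics/b.png

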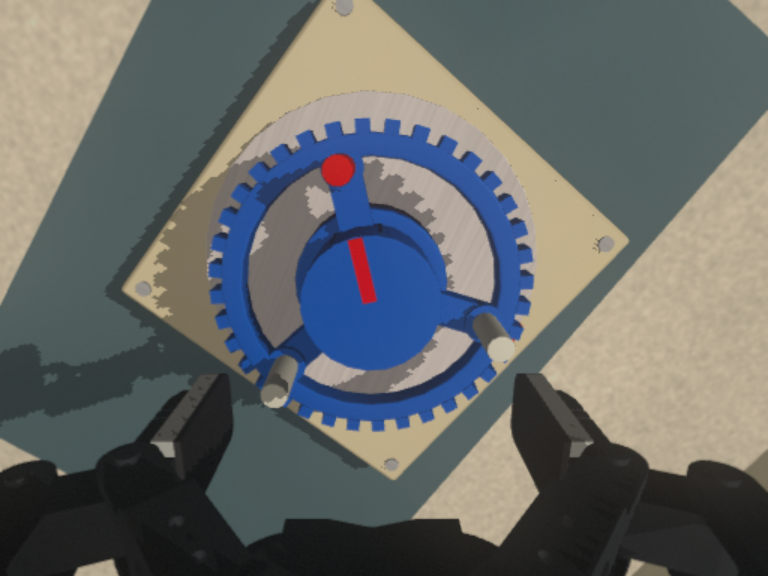

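Run:
```python
from h import *
cm=camera_model('wrist')
P=np.array([ray(cm,uv,120)[:2] for uv in [(225.3,113),(334,232.5),(182.5,262.7)]])
c=P.mean(0);d=P-c
print(P,c,np.hypot(*d.T),np.degrees(np.arctan2(d[:,1],d[:,0])))
cm=camera_model('scene');im=cv2.imread('pics/a_scene.png')
for r in red(im)[0]:
    print(r, ray(cm,r[0],42))
print([proj(cm,(c[0]+97.5*np.cos(a),c[1]+97.5*np.sin(a),42)) for a in np.radians([6,11,16])])
cm=camera_model('side');im=cv2.imread('pics/a_side.png')
print(red(im)[0][:4])
print([proj(cm,(c[0]+97.5*np.cos(a),c[1]+97.5*np.sin(a),42)) for a in np.radians([6,11,16])])
```

```text
[[544.12611323  61.82731182]
 [653.77849764  38.1878532 ]
 [578.32115662 -44.8048293 ]] [592.07525583  18.40344524] [64.68966274 64.79747563 64.68741157] [ 137.83527431   17.77782798 -102.27617256]
(array([ 86.1, 245.2]), [70, 241, 33, 9, 237]) [ 670.75561615 -498.53480002   42.        ]
[array([274.44367943, 228.78268848]), array([277.20335151, 228.19107318]), array([279.84430311, 227.4566232 ])]
[(array([313.8, 369.8]), [308, 355, 12, 29, 260])]
[array([303.19696184, 190.33572608]), array([302.400174  , 188.33339793]), array([301.38961874, 186.39701512])]
```

Run:
```python
from h import *
c=np.array([593.2,17.8])
for n in('scene','side'):
    cm=camera_model(n);im=cv2.imread(f'pics/a_{n}.png')
    m=red(im)[1]
    k,l,st,cc=cv2.connectedComponentsWithStats(m)
    for i in range(1,k):
        p=ray(cm,cc[i],41)
        if 4<=st[i][4] and np.hypot(*(p[:2]-c))<160: 
            d=p[:2]-c;print(n,cc[i],st[i],p,np.hypot(*d),np.degrees(np.arctan2(d[1],d[0])))
```

```text
scene [266.625 189.   ] [265 187   5   5   8] [472.5662252   51.85865275  41.        ] 125.34950917168202 164.2339824504494
scene [276.82352941 229.94117647] [275 228   5   5  17] [694.35038103  34.38262288  41.        ] 102.5006486032355 9.3102673976138
side [256.91666667 169.58333333] [256 168   3   5  12] [550.41002883 131.39410194  41.        ] 121.38616736980644 110.64098223225503
```

Call:
{"api": "arm_command", "payload": {
  "plan": [
    {"translation": [0, 0, 1.0], "twist": -0.12, "gripper": 1},
    {"translation": [0, 0, 3.0], "twist": -0.225, "gripper": 1},
    {"translation": [0, 0, 5.5], "twist": -0.225, "gripper": 1},
    {"translation": [0, 0, 8.0], "twist": -0.225, "gripper": 1},
    {"translation": [0, 0, 8.0], "twist": -0.225, "gripper": 1}
  ]
}}

```text
clock: 1.03
eef_pos: [589.7, 17.2, 104.1]
tcp_rot: [-3.134, 0.008, 0.837]
contact_force: [-1.6, -0.3, -0.7]
opening: 1.003
```

Run:
```python
from h import *
cv2.imwrite('pics/c.png',cv2.resize(grab_frame('wrist'),(768,576)))
im=grab_frame('side');cv2.imwrite('pics/c2.png',cv2.resize(im[90:250,190:360],None,fx=3.4,fy=3.4))
```

```text
(no output)
```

View pics/c.png

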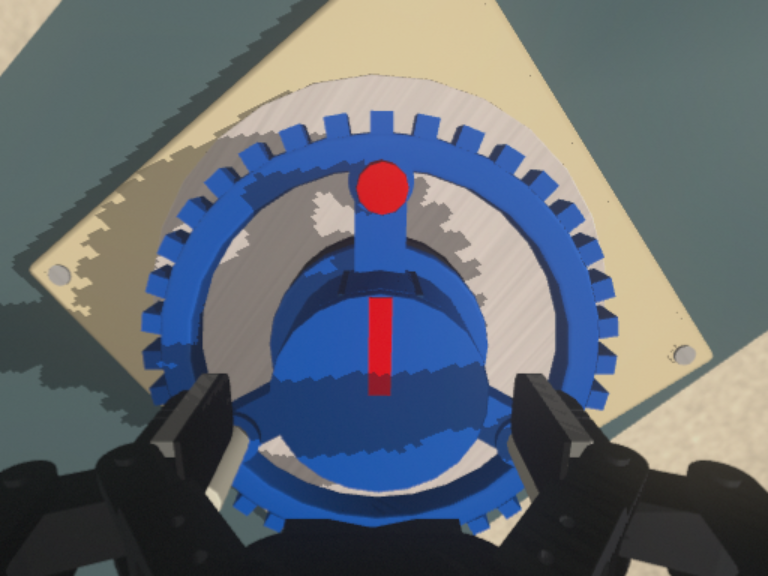

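View pics/c2.png

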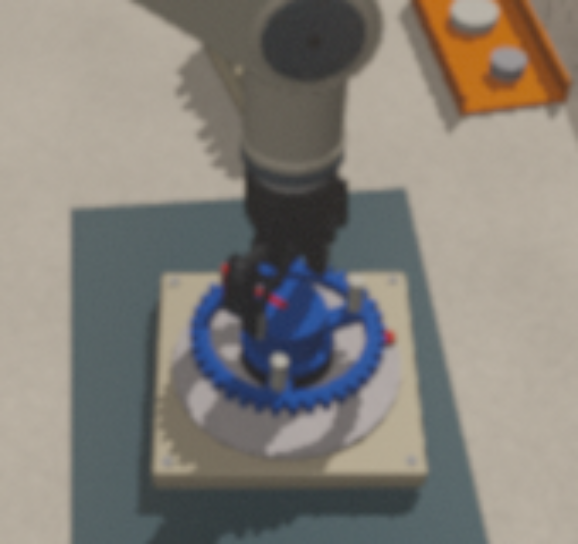

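Run:
```python
from h import *
s=sense();p=s['eef_pos'];y=s['tcp_rot'][2];print(p,s['tcp_rot'])
d=np.array([593.2,17.8])-p[:2]
print('tool x,y',d@[np.cos(y),np.sin(y)], d@[np.sin(y),-np.cos(y)])
```

```text
[592.33629608  17.29384868 108.05496627] [-3.13723782  0.00412227  0.8382403 ]
tool x,y 0.9539281349530883 0.3036358373194738
```

Call:
{"api": "arm_command", "payload": {
  "plan": [
    {"translation": [0.1, 0.0, 1.2], "twist": 0, "gripper": 1},
    {"translation": [0.1, 0.0, 2.4], "twist": 0, "gripper": 1},
    {"translation": [0.1, 0.0, 2.4], "twist": 0, "gripper": 1},
    {"translation": [0.1, 0.0, 2.4], "twist": 0, "gripper": 1},
    {"translation": [0.1, 0.0, 2.4], "twist": 0, "gripper": 1}
  ]
}}

```text
clock: 1.55
eef_pos: [593.0, 18.1, 84.3]
tcp_rot: [-3.137, 0.004, 0.838]
contact_force: [0.2, -0.2, -0.8]
opening: 0.998
```

Call:
{"api": "arm_command", "payload": {
  "plan": [
    {"translation": [0, 0, 0], "twist": 0, "gripper": 0.78},
    {"translation": [0, 0, 0], "twist": 0, "gripper": 0.75},
    {"translation": [0, 0, 0], "twist": 0, "gripper": 0.75},
    {"translation": [0, 0, 0], "twist": 0, "gripper": 0.75},
    {"translation": [0, 0, 0], "twist": 0, "gripper": 0.75}
  ],
  "squeeze": 20
}}

```text
clock: 1.97
eef_pos: [593.6, 18.1, 85.1]
tcp_rot: [-3.138, 0.003, 0.838]
contact_force: [-0.2, 0.2, 6.6]
opening: 0.81
```

Run:
```python
from h import *
cv2.imwrite('pics/d.png',cv2.resize(grab_frame('wrist'),(768,576)))
s=sense();print(s['eef_pos'],s['tcp_rot'],s['contact_force'],s['opening'])
```

```text
[593.52968593  18.07064497  85.12511232] [-3.13823360e+00  3.09333700e-03  8.37948852e-01] [-1.47377902  0.11962003  6.44136532] 0.8070191848180459
```

View pics/d.png

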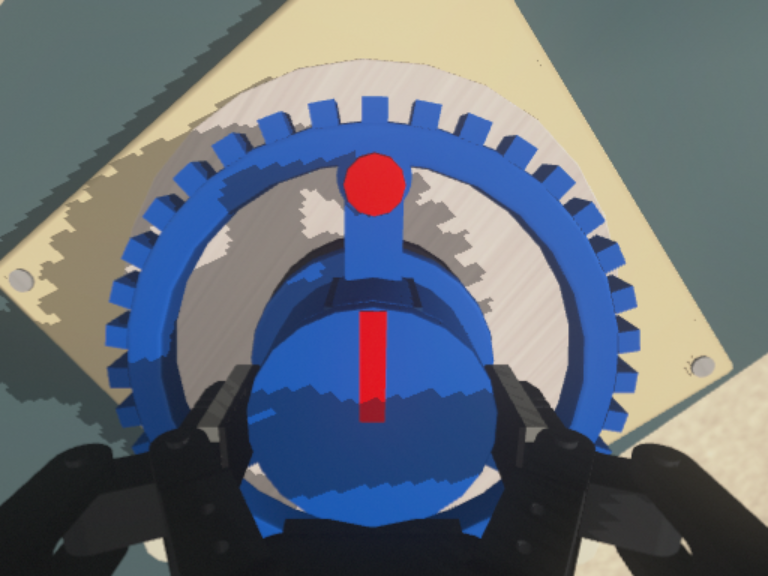

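Call:
{"api": "arm_command", "payload": {
  "plan": [
    {"translation": [0, 0, 0], "twist": 0.1, "gripper": 0.75},
    {"translation": [0, 0, 0], "twist": 0.22, "gripper": 0.75},
    {"translation": [0, 0, 0], "twist": 0.34, "gripper": 0.75},
    {"translation": [0, 0, 0], "twist": 0.46, "gripper": 0.75},
    {"translation": [0, 0, 0], "twist": 0.58, "gripper": 0.75}
  ]
}}

```text
clock: 2.43
eef_pos: [593.6, 18.1, 85.2]
tcp_rot: [-3.141, 0.004, 0.252]
contact_force: [-0.2, 1.6, 0.0]
opening: 0.803
```

Run:
```python
from h import *
cv2.imwrite('pics/e.png',cv2.resize(grab_frame('wrist'),(768,576)))
s=sense();print(s['eef_pos'],s['tcp_rot'],s['contact_force'],s['opening'])
```

```text
[593.63255206  18.11079535  85.23347748] [-3.14056257  0.00408038  0.24315579] [ 0.11134355 -0.77633702  0.61929759] 0.8054159083259381
```

View pics/e.png

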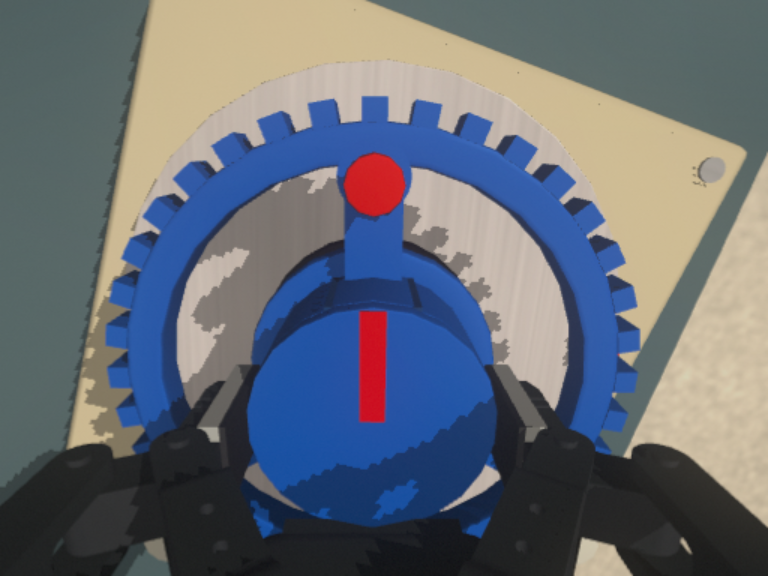

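The wheel turns with the gripper: the red peg at (375,184) hasn't shifted in the wrist picture. I'll keep turning it clockwise.

Call:
{"api": "arm_command", "payload": {
  "plan": [
    {"translation": [0, 0, 0], "twist": 0.12, "gripper": 0.75},
    {"translation": [0, 0, 0], "twist": 0.24, "gripper": 0.75},
    {"translation": [0, 0, 0], "twist": 0.36, "gripper": 0.75},
    {"translation": [0, 0, 0], "twist": 0.48, "gripper": 0.75},
    {"translation": [0, 0, 0], "twist": 0.6, "gripper": 0.75}
  ]
}}

```text
clock: 2.9
eef_pos: [593.7, 18.1, 85.3]
tcp_rot: [3.14, 0.004, -0.36]
contact_force: [-0.3, 0.5, -0.3]
opening: 0.805
```

Call:
{"api": "arm_command", "payload": {
  "plan": [
    {"translation": [0, 0, 0], "twist": 0.12, "gripper": 0.75},
    {"translation": [0, 0, 0], "twist": 0.24, "gripper": 0.75},
    {"translation": [0, 0, 0], "twist": 0.36, "gripper": 0.75},
    {"translation": [0, 0, 0], "twist": 0.48, "gripper": 0.75},
    {"translation": [0, 0, 0], "twist": 0.6, "gripper": 0.75}
  ]
}}

```text
clock: 3.32
eef_pos: [593.7, 18.2, 85.2]
tcp_rot: [3.138, 0.002, -0.962]
contact_force: [-0.1, -0.2, 0.0]
opening: 0.806
```

Run:
```python
from h import *
im=grab_frame('wrist');cm=camera_model('wrist')
cv2.imwrite('pics/f.png',cv2.resize(im,(768,576)))
s=sense();print(s['eef_pos'],s['tcp_rot'],s['contact_force'],s['opening'])
c=np.array([593.5,18])
for r in red(im)[0]:
    for z in (120,42):
        p=ray(cm,r[0],z)[:2]-c;print(r,z,np.hypot(*p),np.degrees(np.arctan2(p[1],p[0])))
```

```text
[593.61250702  18.16864777  85.22218754] [ 3.13824654e+00  2.39283737e-03 -9.71339764e-01] [-0.23307769  0.61306988 -0.14959847] 0.8095413523649033
(array([322.5,  66.4]), [307, 52, 31, 29, 516]) 120 86.73552856229006 18.561034497585524
(array([322.5,  66.4]), [307, 52, 31, 29, 516]) 42 98.95045647783358 10.23159951910973
(array([249.3, 122.8]), [229, 102, 41, 43, 1328]) 120 66.23202436399343 33.65681267708337
(array([249.3, 122.8]), [229, 102, 41, 43, 1328]) 42 60.4693745257239 33.45140972157455
(array([248. , 243.5]), [240, 208, 18, 73, 1247]) 120 22.860477801988342 33.33671712527695
(array([248. , 243.5]), [240, 208, 18, 73, 1247]) 42 14.652508493854251 -144.6303520893439
```

View pics/f.png

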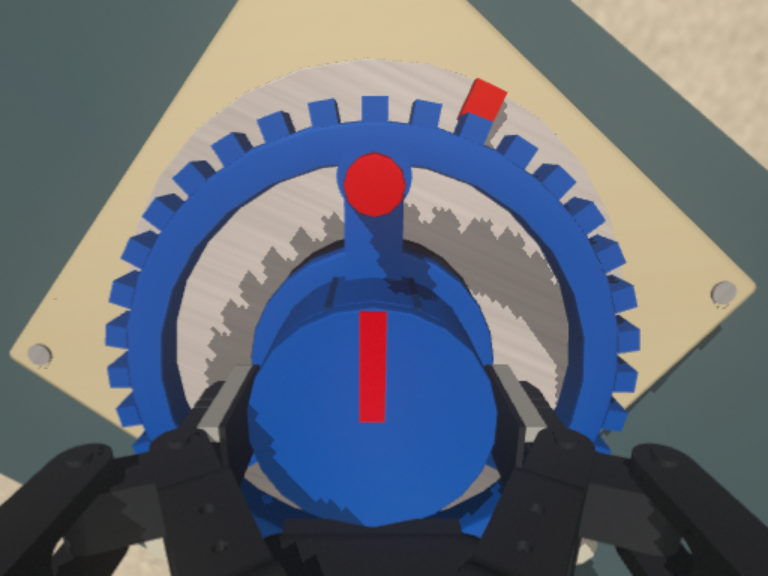

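Call:
{"api": "arm_command", "payload": {
  "plan": [
    {"translation": [0, 0, 0], "twist": 0.12, "gripper": 0.75},
    {"translation": [0, 0, 0], "twist": 0.24, "gripper": 0.75},
    {"translation": [0, 0, 0], "twist": 0.34, "gripper": 0.75},
    {"translation": [0, 0, 0], "twist": 0.405, "gripper": 0.75},
    {"translation": [0, 0, 0], "twist": 0.405, "gripper": 0.75}
  ]
}}

```text
clock: 3.78
eef_pos: [593.4, 18.1, 85.0]
tcp_rot: [3.137, 0.001, -1.374]
contact_force: [0.0, -0.8, -2.6]
opening: 0.811
```

Call:
{"api": "arm_command", "payload": {
  "plan": [
    {"translation": [0, 0, 0], "twist": 0, "gripper": 0.75},
    {"translation": [0, 0, 0], "twist": 0, "gripper": 1},
    {"translation": [0, 0, 0], "twist": 0, "gripper": 1},
    {"translation": [0, 0, 0], "twist": 0, "gripper": 1},
    {"translation": [0, 0, 0], "twist": 0, "gripper": 1}
  ]
}}

```text
clock: 4.2
eef_pos: [593.6, 18.1, 85.2]
tcp_rot: [3.138, 0.001, -1.373]
contact_force: [-0.7, -0.0, -0.2]
opening: 0.999
```

Run:
```python
from h import *
im=grab_frame('wrist');cm=camera_model('wrist')
cv2.imwrite('pics/g.png',cv2.resize(im,(768,576)))
s=sense();print(s['eef_pos'],s['tcp_rot'],s['contact_force'],s['opening'])
c=np.array([593.5,18])
for r in red(im)[0]:
    for z in (120,108,42):
        p=ray(cm,r[0],z)[:2]-c;print(r,z,np.hypot(*p),np.degrees(np.arctan2(p[1],p[0])))
```

```text
[593.52813818  18.09628026  85.14547391] [ 3.13747630e+00  7.68539806e-04 -1.37341523e+00] [-0.35618894  0.09072658  0.4765822 ] 0.9995082529038205
(array([250.6,  51.7]), [240, 37, 22, 31, 669]) 120 87.62183883133142 10.672202241417144
(array([250.6,  51.7]), [240, 37, 22, 31, 669]) 108 89.1374402950905 10.629300611931434
(array([250.6,  51.7]), [240, 37, 22, 31, 669]) 42 97.47405137921275 10.417190792395244
(array([249.8, 121.4]), [232, 102, 37, 39, 1072]) 120 66.64715782238572 10.641231360005158
(array([249.8, 121.4]), [232, 102, 37, 39, 1072]) 108 65.79790138337653 10.57917502097003
(array([249.8, 121.4]), [232, 102, 37, 39, 1072]) 42 61.12849524771122 10.20704925861252
(array([249.2, 231.9]), [242, 199, 16, 68, 1047]) 120 27.482148876572584 9.950704125505045
(array([249.2, 231.9]), [242, 199, 16, 68, 1047]) 108 22.21910629856674 9.507019609499098
(array([249.2, 231.9]), [242, 199, 16, 68, 1047]) 42 6.8242231397129265 -160.6169414529436
```

View pics/g.png

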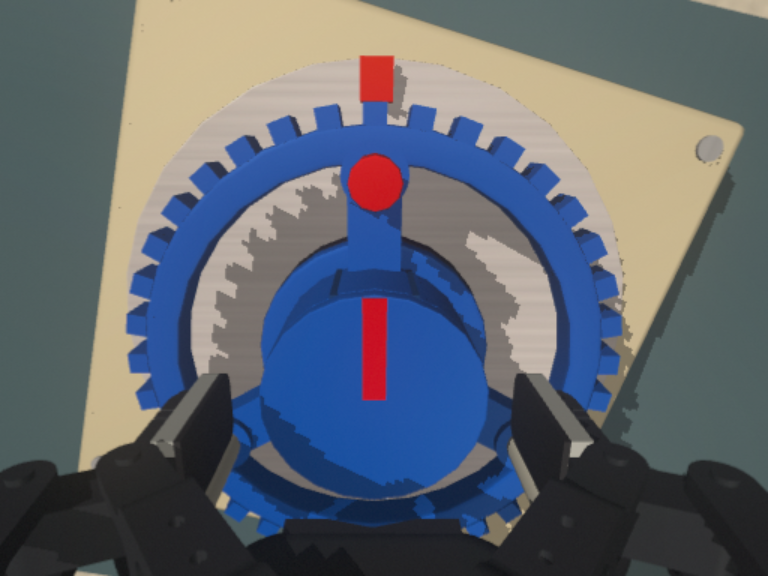

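Call:
{"api": "arm_command", "payload": {
  "plan": [
    {"translation": [0, 0, -2], "twist": 0, "gripper": 1},
    {"translation": [0, 0, -4], "twist": 0, "gripper": 1},
    {"translation": [0, 0, -5], "twist": 0, "gripper": 0.5},
    {"translation": [0, 0, -5], "twist": 0, "gripper": 0},
    {"translation": [0, 0, -5], "twist": 0, "gripper": 0}
  ]
}}

```text
clock: 4.67
eef_pos: [594.0, 18.1, 135.4]
tcp_rot: [3.139, 0.001, -1.373]
contact_force: [0.9, 0.2, -1.2]
opening: 0.604
```

Call:
{"api": "arm_command", "payload": {
  "plan": [
    {"translation": [0, 0, 0], "twist": 0, "gripper": 0},
    {"translation": [0, 0, 0], "twist": 0, "gripper": 0},
    {"translation": [0, 0, 0], "twist": 0, "gripper": 0},
    {"translation": [0, 0, 0], "twist": 0, "gripper": 0},
    {"translation": [0, 0, 0], "twist": 0, "gripper": 0}
  ]
}}

```text
clock: 5.08
eef_pos: [593.8, 18.1, 134.9]
tcp_rot: [3.138, 0.001, -1.373]
contact_force: [-0.5, 0.5, 0.3]
opening: -0.0
```

Run:
```python
from h import *
im=grab_frame('wrist')
cv2.imwrite('pics/i.png',cv2.resize(im,(768,576)))
s=sense();print(s['eef_pos'],s['tcp_rot'],s['contact_force'],s['opening'])
```

```text
[593.85814515  18.12370955 134.99193743] [ 3.13811995e+00  6.96750161e-04 -1.37317941e+00] [-1.04108267 -0.03196917  0.38082498] 0.0015084285115817297
```

View pics/i.png

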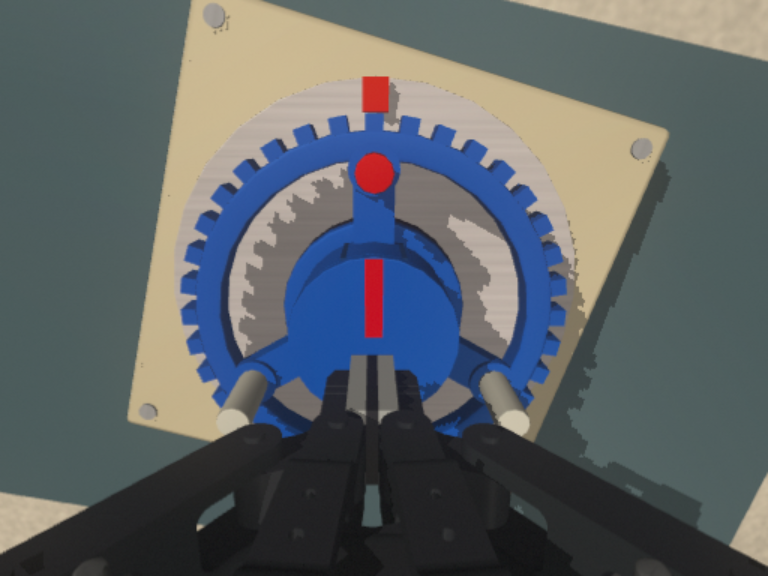

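Call:
{"api": "arm_command", "payload": {
  "plan": [
    {"translation": [0, 0, 1], "twist": 0, "gripper": 0},
    {"translation": [0, 0, 2], "twist": 0, "gripper": 0},
    {"translation": [0, 0, 2.8], "twist": 0, "gripper": 0},
    {"translation": [0, 0, 3.2], "twist": 0, "gripper": 0},
    {"translation": [0, 0, 3.4], "twist": 0, "gripper": 0}
  ]
}}

```text
clock: 5.55
eef_pos: [592.9, 18.1, 99.5]
tcp_rot: [3.136, 0.001, -1.373]
contact_force: [-0.3, 0.8, 0.3]
opening: 0.001
```

Call:
{"api": "arm_command", "payload": {
  "plan": [
    {"translation": [0, 0, 0.1], "twist": 0, "gripper": 0},
    {"translation": [0, 0, 0.2], "twist": 0, "gripper": 0},
    {"translation": [0, 0, 0.3], "twist": 0, "gripper": 0},
    {"translation": [0, 0, 0.3], "twist": 0, "gripper": 0},
    {"translation": [0, 0, 0.3], "twist": 0, "gripper": 0}
  ]
}}

```text
clock: 5.97
eef_pos: [593.1, 18.1, 97.0]
tcp_rot: [3.136, 0.001, -1.373]
contact_force: [-1.5, -0.6, 5.8]
opening: 0.003
```

Call:
{"api": "arm_command", "payload": {
  "plan": [
    {"translation": [0, 0, 0.1], "twist": 0, "gripper": 0},
    {"translation": [0, 0, 0.2], "twist": 0, "gripper": 0},
    {"translation": [0, 0, 0.3], "twist": 0, "gripper": 0},
    {"translation": [0, 0, 0.4], "twist": 0, "gripper": 0},
    {"translation": [0, 0, 0.5], "twist": 0, "gripper": 0}
  ]
}}

```text
clock: 6.38
eef_pos: [593.1, 18.1, 92.7]
tcp_rot: [3.137, 0.001, -1.373]
contact_force: [-3.9, 0.5, 9.3]
opening: -0.001
```

Call:
{"api": "arm_command", "payload": {
  "plan": [
    {"translation": [0, 0, 0.1], "twist": 0, "gripper": 0},
    {"translation": [0, 0, 0.2], "twist": 0, "gripper": 0},
    {"translation": [0, 0, 0.3], "twist": 0, "gripper": 0},
    {"translation": [0, 0, 0.3], "twist": 0, "gripper": 0},
    {"translation": [0, 0, 0.3], "twist": 0, "gripper": 0}
  ]
}}

```text
clock: 6.8
eef_pos: [593.1, 18.1, 90.2]
tcp_rot: [3.137, 0.001, -1.373]
contact_force: [-1.5, -0.1, 6.0]
opening: 0.002
```

Call:
{"api": "arm_command", "payload": {
  "plan": [
    {"translation": [0, 0, 0.1], "twist": 0, "gripper": 0},
    {"translation": [0, 0, 0.15], "twist": 0, "gripper": 0},
    {"translation": [0, 0, 0.2], "twist": 0, "gripper": 0},
    {"translation": [0, 0, 0.25], "twist": 0, "gripper": 0},
    {"translation": [0, 0, 0.25], "twist": 0, "gripper": 0}
  ]
}}

```text
clock: 7.22
eef_pos: [593.2, 18.1, 90.0]
tcp_rot: [3.137, 0.001, -1.373]
contact_force: [-10.1, -0.2, 25.7]
opening: -0.002
```

The tip stops at z = 90.0 mm and the force rises to 26 N, so the wheel is seated on the shoulder. I'll lift off.

Call:
{"api": "arm_command", "payload": {
  "plan": [
    {"translation": [0, 0, -0.3], "twist": 0, "gripper": 0},
    {"translation": [0, 0, -1.5], "twist": 0, "gripper": 0},
    {"translation": [0, 0, -4], "twist": 0, "gripper": 0},
    {"translation": [0, 0, -7], "twist": 0, "gripper": 0},
    {"translation": [0, 0, -9], "twist": 0, "gripper": 0}
  ]
}}

```text
clock: 7.63
eef_pos: [594.4, 18.1, 182.7]
tcp_rot: [3.139, 0.001, -1.373]
contact_force: [2.0, -1.1, -0.3]
opening: -0.0
```

Call:
{"api": "arm_command", "payload": {
  "plan": [
    {"translation": [0, 0, -1], "twist": 0, "gripper": 0},
    {"translation": [0, 0, -1], "twist": 0, "gripper": 0},
    {"translation": [0, 0, -1], "twist": 0, "gripper": 0},
    {"translation": [0, 0, -1], "twist": 0, "gripper": 0},
    {"translation": [0, 0, -1], "twist": 0, "gripper": 0}
  ]
}}

```text
clock: 8.05
eef_pos: [593.4, 18.1, 191.0]
tcp_rot: [3.136, 0.001, -1.373]
contact_force: [0.6, 1.0, -1.0]
opening: -0.002
```

Run:
```python
from h import *
cm=camera_model('wrist');im=grab_frame('wrist')
cv2.imwrite('pics/j.png',cv2.resize(im,(768,576)))
s=sense();print(s['eef_pos'],s['contact_force'])
c=np.array([593.5,18])
for r in red(im)[0]:
    for z in (98,90,42):
        p=ray(cm,r[0],z)[:2]-c;print(r,z,np.hypot(*p),np.degrees(np.arctan2(p[1],p[0])))
cv2.imwrite('pics/j2.png',cv2.resize(grab_frame('scene')[130:290,50:450],(800,320)))
```

```text
[593.56889515  18.07971522 191.17592181] [-0.35320005  0.35405675 -1.28897751]
(array([249.6,  68.9]), [243, 60, 14, 19, 263]) 98 92.66453403161563 10.592201784121302
(array([249.6,  68.9]), [243, 60, 14, 19, 263]) 90 93.29344889779742 10.57759325578663
(array([249.6,  68.9]), [243, 60, 14, 19, 263]) 42 97.06705967990374 10.493917520144834
(array([249. , 109.5]), [240, 100, 19, 20, 281]) 98 65.66678347894086 10.612853406485078
(array([249. , 109.5]), [240, 100, 19, 20, 281]) 90 65.37370054050353 10.592806892284354
(array([249. , 109.5]), [240, 100, 19, 20, 281]) 42 63.61537638574445 10.468649068906377
(array([248.5, 172.3]), [245, 153, 9, 40, 323]) 98 19.87930791073832 9.846012057742104
(array([248.5, 172.3]), [245, 153, 9, 40, 323]) 90 18.02317228066395 9.665423119121192
(array([248.5, 172.3]), [245, 153, 9, 40, 323]) 42 6.897204184701946 6.540889995165573
```

View pics/j.png

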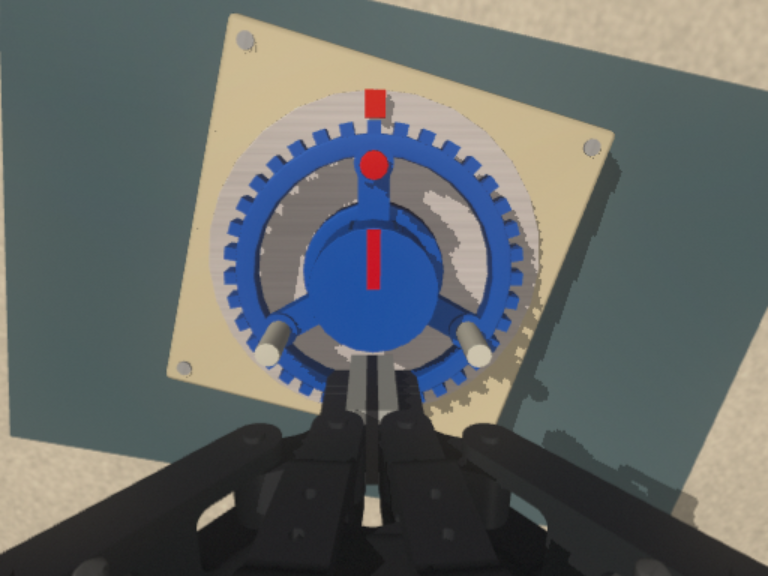

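View pics/j2.png

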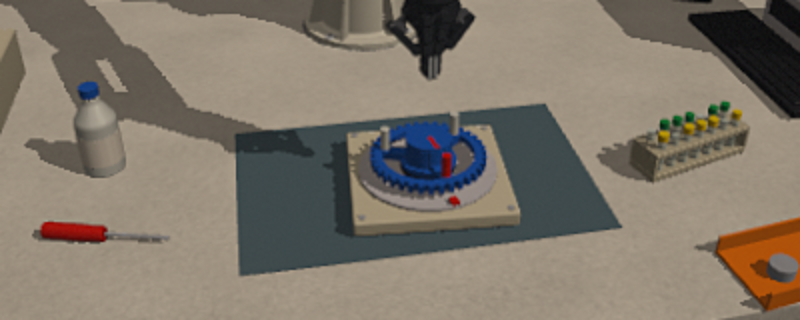

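```bash
python3 -c "
from rig import job
print(job.sign_off())"
```

```text
the job is handed in; nothing more can be done
None
```

The cogwheel is fully home on the hub and I've handed the job in, at about 8 s of the 56 s allowed. The sign-off gave no verdict.

**What I did:** I gripped the wheel by its boss and turned it about 127° clockwise, until the red peg lined up with the pointer. I then opened the gripper and the wheel dropped. I pressed the cap with shut fingers until the wheel stopped, then lifted clear.

**Last checks:**
- **Seating:** the fingertips stopped at z = 90.0 mm, which is the fully home height. The force there rose from 6 to 26 N, so the wheel was against the shoulder. I couldn't read the collar directly; that it is down follows from this height.
- **Alignment:** the red peg was at 10.6° and the pointer at 10.5°, with the peg at about its expected radius.
- **Surroundings:** by eye in the last scene picture, the rack, bottle and screwdriver looked undisturbed.
- **Robot clear:** the gripper was about 100 mm above the cap, with only sensor noise (about 1 N) on the force reading.

No check failed. The only disagreement was early on, when the camera estimates of the pointer angle and wheel centre differed by 1–2° and about 2 mm. Closer wrist pictures settled the pointer angle, and I used the mean for the wheel centre.

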